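Load two bit cassettes into the spring magazine

TASK

Put the two loose screwdriver-bit cassettes back into the spring-loaded magazine tower, one on top of the other, bits facing up: enter each from the open top of the tower and push it straight down against the spring until it stays down under the two side catches. Leave everything else on the bench where it is.

Things in the scene. Friction and masses are not known exactly. Their poses are not given: they have to be found in the camera images.
- tower: Magazine tower, grey sheet steel, fixed to the bench, 140 mm high. Origin: centre of its underside, z up. Dark base plate 110 (x) by 150 (y) by 12 mm. Two C-shaped upright guides at its +y and -y ends hold a cassette by its ends, 80 mm side along the tower's y. Shaft between them 48 (x) by 83 mm (y). The +x and -x sides are open over the middle 54 mm of y, so fingers can go down with a cassette.
- tower_mouth (a point): Centre of the tower's open top, on its axis, 140 mm above the bench. The guides flare outward over their top 12 mm, to about 5 mm wider on each side. Axes as the tower's.
- tower_catch (a point): On the tower's axis, 120 mm above the bench, level with the flat undersides of two sprung steel wedge catches, 20 mm wide, at the middle of the +y and -y ends. Their tips stand 6 mm into the shaft, their slopes rise outward to the mouth. A cassette going down pushes them aside (a few N); when its top is a few mm below this point they spring back over it and hold it.
- follower (a joint): Depth (m) of the spring follower, the aluminium plate (40 x 74 mm) in the shaft that carries the cassettes: 0 = up, its top level with tower_catch; grows as pushed down, stop at 0.062. The spring pushes up with 4.5 N at 0, 8 N at 0.026, 12 N at 0.052. Reads about 0.026 with one cassette latched, 0.052 with two; a cassette merely set on it does not push it down.
- cassette_1: Bit cassette 1: flat rectangular grey plastic block with six steel screwdriver bits lying in its open top; 44 mm along its x, 80 mm along its y, 26 mm high (z up), about 0.14 kg. Lies on the bench, bits up. Origin at the centre of its underside. The two cassettes are alike and may go in in either order and either way round.
- cassette_2: Bit cassette 2: flat rectangular grey plastic block with six steel screwdriver bits lying in its open top; 44 mm along its x, 80 mm along its y, 26 mm high (z up), about 0.14 kg. Lies on the bench, bits up. Origin at the centre of its underside. The two cassettes are alike and may go in in either order and either way round.
- tape_roll: Bystander: cardboard ring 60 mm across, 24 mm high, lying flat. To be left in place.
- wrench: Bystander: steel wrench 130 mm long, lying flat. To be left in place.
- screwdriver: Bystander: screwdriver 180 mm long, lying. To be left in place.
- screw_jar: Bystander: glass jar 60 mm across, 75 mm high. To be left in place.
- paint_tin: Bystander: steel tin 70 mm across, 85 mm high. To be left in place.
- mug: Bystander: white mug 80 mm across, 90 mm high. To be left in place.
- hammer: Bystander: hammer 280 mm long, lying. To be left in place.
Things that resemble listed ones, but are neither listed nor needed, are in the scene too. What is shaped like the cassette_2 but blue is not meant.

How it is judged:
By the outcome, as a careful person would: the job done as asked, in the order asked, and still so for the second after the job is handed in, with the robot touching nothing.
It also fails if it takes over 64 s, if anything falls off the work surface, if the arm or the gripper's body presses on something with over 40 N, if the wrist force passes 120 N, or if a joint passes its speed limit or range.

ROBOT

A 6-joint arm with a two-finger parallel gripper is mounted at the origin on the work surface. World frame = base frame: x ahead of the robot, y to its left, z up, the work surface at z = 0. Lengths are in m, angles in rad, forces in N, time in s.
With the tool pointing down it reaches from about 0.4 to 0.825 m from the base axis. Payload 7 kg.
Tool frame: the origin (TCP) lies midway between the tips of the shut fingers; the grasp point (between the pads) lies 19 mm behind it; z points along the fingers, x is the direction in which the jaws open and shut, and the axes are right-handed (so a half turn about z gives the same grasp; the last joint's range is limited). The gripper opens to 88 mm and grips with 3 to 60 N. Pads are 19 mm wide; open, the fingers measure 130 mm over their backs; the gripper's body (78 mm by 193 mm) begins 47 mm behind the grasp point.
Start: joints at [1.455, 0.359, 0.012, 0, -1.224, -0.288], TCP at [0.265, 0.621, 0.227] pointing down, gripper open.
Joint ranges: [-3.07, 3.07], [-1.43, 2.12], [-1.02, 1.25], [-3.03, 1.67], [-3.05, -0], [-3.03, 3.03]. Speed limits (rad/s): [2.39, 2.39, 3.01, 3.14, 3.14, 3.14].

INTERFACE

Orientations are given as [roll, pitch, yaw] about the fixed x, y, z axes, in that order (R = Rz(yaw) Ry(pitch) Rx(roll)).
In Python, from station import arm, grab_frame, camera_params gives the robot as it stands.
- The arm moves only by the shell command python3 -m handwheel 'ROWS' [FORCE]. ROWS is JSON, a list that holds one entry, the list of rows, each a list of 5 numbers: the finger opening in m, from 0 to 0.0876, then the shift along the tool's x, y, z in m, then the turn about the tool's z in degrees. A call has 1 to 20 rows; each row is the pose to reach, as a shift and turn from the pose measured when the call began, along the tool's axes at that moment; what a row does not reach only later rows make up. A row lasts 1/12 s, in which the tool goes at most 41.7 mm and 7.16 degrees, less where a joint would pass 70% of its speed; a pose out of reach is approached as far as the arm can. A call with a gripper value outside its range is refused whole. The fingers move at their own pace and stop on an object; FORCE is the grip in N (left out, the last holds). Time passes only in rows, so rows that repeat a pose let the fingers close. It gives the time, the measured TCP pose, the force and the opening at its end, in the units of the state.
- arm.get_state(): the state, without advancing time (a new reading comes with each control period).
- grab_frame(name): name is "scene" or "top" or "wrist"; returns the picture (480x640x3 uint8, blue, green, red); there is no depth.
- camera_params(name): a dict with "intrinsics" (3x3 intrinsics, pixels), "R" (3x3) and "t" (3): a world point X has camera coordinates R X + t; the wrist camera has in their place "tool_from_camera" (4x4, takes a point from camera to tool coordinates, whose origin is the TCP and whose axes are the tool frame's). Camera axes: x right, y down, z forward; pixel columns grow to the right and rows downward; lengths in m; the calibration is good to about 2 mm. A picture is of the moment at which its call begins: read the wrist's pose just before it. camera_params takes no time and is no camera call.
- arm.job_done(): hands the job in, once; it reports no verdict.
The state is a dict: "t": time; "q": joint angles; "qd": joint speeds; "joint_efforts": joint torques, N m; "eef_pos": TCP position; "ee_rot": TCP orientation; "force": force on the tool from outside, world axes, zero at the start; "moment": the same for the moment, N m; "width": finger opening in m.
Only numpy, scipy, OpenCV 4.12 (cv2) and the standard library are available. Lean on these libraries where they do the work, as an engineer would, in place of code of your own. Each camera call takes 0.05 s, during which the arm holds its last target.

## Working session

There is one attempt and no reset: what is moved stays moved. The work goes in short steps, Python scripts to look and compute and a shell command to move; the robot and the scene stay as the last step left them, time stands still between calls to the robot, and variables do not carry over. Pictures are saved under pics/ and viewed, and the job is handed in when it is done.

```bash
mkdir -p pics; ls; python3 - <<'E'
from station import arm, grab_frame, camera_params
import cv2
s=arm.get_state();print(s)
for n in("scene","top","wrist"):
    cv2.imwrite(f"pics/a_{n}.png",grab_frame(n)); print(n,camera_params(n))
E
```

```text
pics
{'t': 0.0, 'q': array([ 1.45510554e+00,  3.59376865e-01,  1.10398671e-02, -3.39495064e-04,
       -1.22408671e+00, -2.88077892e-01]), 'qd': array([ 1.03284858e-04, -5.65698807e-04,  1.65157111e-03,  1.35266324e-04,
       -1.51402157e-03, -2.50554375e-05]), 'joint_efforts': array([-2.69040044e-05, -5.82719100e+01,  2.93063825e+01,  6.99740812e+00,
        6.98815507e-03, -1.63716059e-04]), 'eef_pos': array([0.26504804, 0.62024773, 0.22562282]), 'ee_rot': array([-3.14143625e+00, -1.65099736e-03, -1.97468075e+00]), 'force': array([ 0.11186944, -0.94519779, -0.45100404]), 'moment': array([ 0.03493835, -0.00030096, -0.02479206]), 'width': 0.08752194405172338}
scene {'intrinsics': array([[557.67506239,   0.        , 321.01023833],
       [  0.        , 557.67506239, 254.0017219 ],
       [  0.        ,   0.        ,   1.        ]]), 'R': array([[ 0.66162419,  0.74970615,  0.01393263],
       [ 0.41416437, -0.34988916, -0.8402651 ],
       [-0.62507704,  0.56171012, -0.54199671]]), 't': array([-0.35074898, -0.13769616,  1.72133943])}
top {'intrinsics': array([[539.2079881 ,   0.      
[... 164 characters left out ...]
.0319592 ],
       [-0.98503474, -0.0293565 , -0.16983744],
       [ 0.17063885, -0.02735928, -0.98495373]]), 't': array([-0.0236841 ,  0.56802159,  1.17141711])}
wrist {'intrinsics': array([[375.41723676,   0.        , 322.07016227],
       [  0.        , 375.41723676, 237.99911806],
       [  0.        ,   0.        ,   1.        ]]), 'tool_from_camera': array([[ 9.99999835e-01, -3.96153495e-04,  4.15461055e-04,
         1.99930492e-04],
       [ 2.55750217e-04,  9.55375222e-01,  2.95394855e-01,
        -8.08242682e-02],
       [-5.13942902e-04, -2.95394700e-01,  9.55375166e-01,
        -1.57300725e-01],
       [ 0.00000000e+00,  0.00000000e+00,  0.00000000e+00,
         1.00000000e+00]])}
```

View pics/a_scene.png

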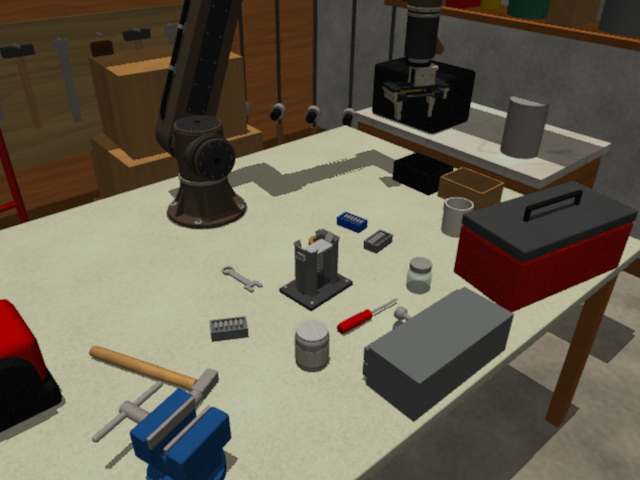

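View pics/a_top.png

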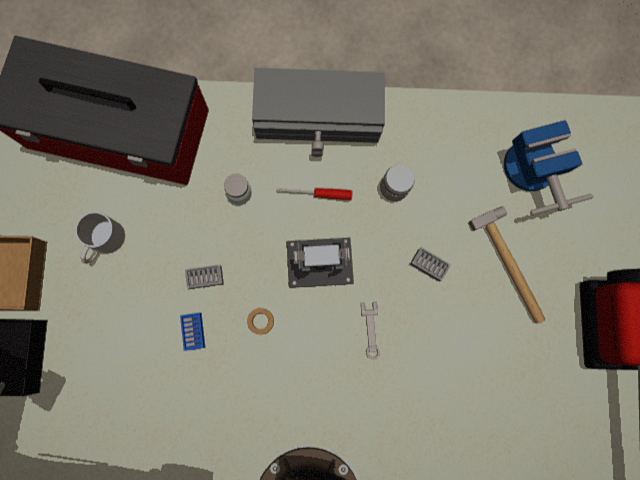

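View pics/a_wrist.png

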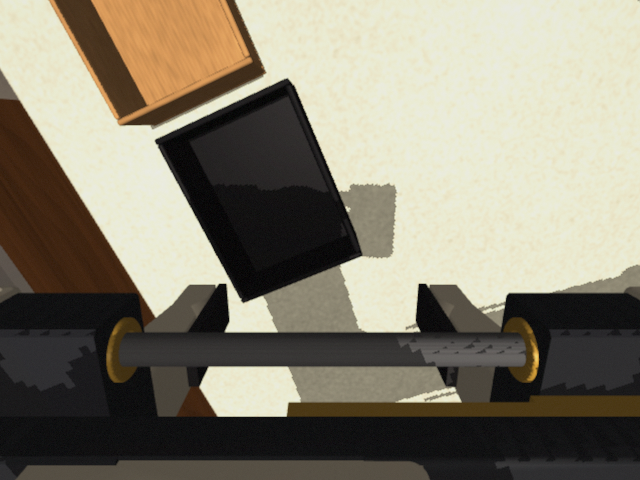

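The top view shows three candidates. There are two grey blocks with bits, at (204,276) and (430,263), and one of the same shape at (192,331) that is blue, so it isn't meant. The tower is at (320,262). I'll enlarge these to confirm before measuring.

```bash
cat > h.py <<'E'
import numpy as np, cv2
from station import arm, grab_frame, camera_params
def ray(n,uv,z):
    p=camera_params(n);K,R,t=p["intrinsics"],p["R"],p["t"]
    c=-R.T@t; d=R.T@np.linalg.inv(K)@np.array([uv[0],uv[1],1.]); return c+d*(z-c[2])/d[2]
def proj(n,X):
    p=camera_params(n);x=p["intrinsics"]@(p["R"]@np.asarray(X)+p["t"]);return x[:2]/x[2]
E
python3 - <<'E'
from h import *
im=cv2.imread("pics/a_top.png")
c=[im[y-35:y+35,x-42:x+42] for x,y in((204,276),(430,263),(320,262),(192,331))]
c=[cv2.resize(a,(400,300),interpolation=cv2.INTER_CUBIC) for a in c]
cv2.imwrite("pics/b.png",np.vstack([np.hstack(c[:2]),np.hstack(c[2:])]))
g=cv2.cvtColor(im,cv2.COLOR_BGR2GRAY); hsv=cv2.cvtColor(im,cv2.COLOR_BGR2HSV)
for nm,x,y,z in(("A",204,276,.026),("B",430,263,.026),("tower",320,262,.012)):
    r=45; sub=g[y-r:y+r,x-r:x+r]; bg=np.median(sub); m=(sub<bg*.72).astype(np.uint8)
    m=cv2.morphologyEx(m,cv2.MORPH_CLOSE,np.ones((5,5)))
    cs,_=cv2.findContours(m,cv2.RETR_EXTERNAL,cv2.CHAIN_APPROX_NONE)
    k=max(cs,key=cv2.contourArea); b=cv2.boxPoints(cv2.minAreaRect(k))+[x-r,y-r]
    W=np.array([ray("top",q,z) for q in b]); e=np.diff(np.vstack([W,W[:1]]),axis=0)
    print(nm,b.round(1).tolist(),W.mean(0).round(4),np.linalg.norm(e,axis=1).round(4),np.degrees(np.arctan2(e[:,1],e[:,0])).round(1))
E
```

```text
A [[184.5, 269.8], [220.9, 264.6], [223.7, 284.2], [187.3, 289.4]] [0.4843 0.248  0.026 ] [0.0827 0.0453 0.0822 0.0452] [ -80.1 -168.9   99.8   11.8]
B [[408.3, 264.3], [418.8, 246.4], [449.6, 264.5], [439.1, 282.4]] [ 0.5277 -0.265   0.026 ] [0.0491 0.082  0.0489 0.0814] [ -30.2 -119.5  149.2   60.6]
tower [[285.5, 240.5], [350.8, 236.8], [353.4, 284.0], [288.1, 287.6]] [ 0.5277 -0.0131  0.012 ] [0.1529 0.1106 0.1506 0.11  ] [ -85.1 -176.1   94.7    5.1]
```

View pics/b.png

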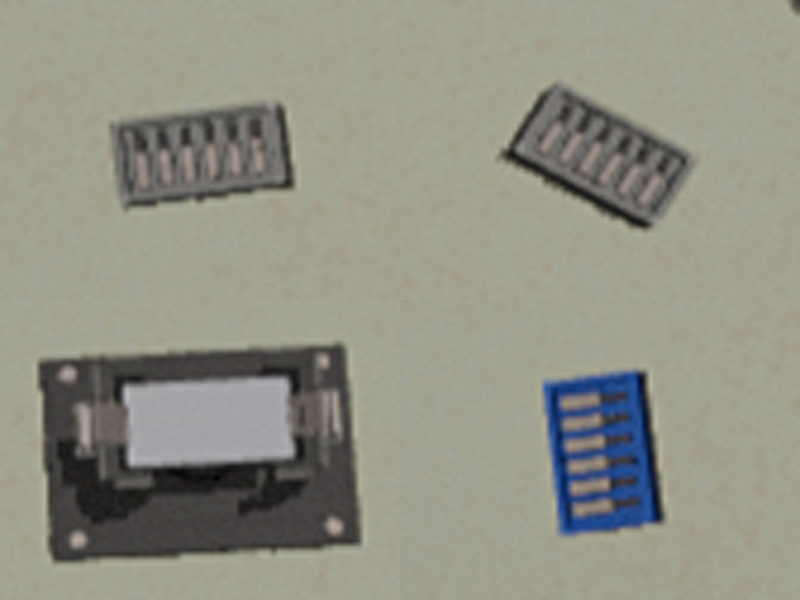

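Crops confirm it: the two grey blocks with six bits each are the cassettes, and the block at (192,331) is the blue lookalike. I measured A at (0.484, 0.248), yaw about 11°, 45x82 mm. B is at (0.528, -0.265), x axis about -30°. The tower is at (0.528, -0.013), yaw about 5°, and its base measures 110x151 mm, as given. Next I'll hover over A and refine with the wrist camera.

```bash
cat >> h.py <<'E'
def rel(P,yaw_deg):
    "tool-axis shift and turn to reach P with tool x at yaw_deg (mod 180)"
    from scipy.spatial.transform import Rotation as Ro
    s=arm.get_state();R=Ro.from_euler("xyz",s["ee_rot"]).as_matrix()
    d=R.T@(np.asarray(P)-s["eef_pos"]); cur=np.degrees(np.arctan2(R[1,0],R[0,0]))
    turn=-(yaw_deg-cur); turn=(turn+90)%180-90
    print("t",round(s["t"],2),"shift mm",(d*1000).round(1),"turn",round(turn,2),"q",s["q"].round(2),"F",s["force"].round(1),"w",round(s["width"],4))
def wray(uv,z,s):
    from scipy.spatial.transform import Rotation as Ro
    p=camera_params("wrist");T=p["tool_from_camera"];R=Ro.from_euler("xyz",s["ee_rot"]).as_matrix()
    c=R@T[:3,3]+s["eef_pos"]; d=R@T[:3,:3]@np.linalg.inv(p["intrinsics"])@np.array([uv[0],uv[1],1.])
    return c+d*(z-c[2])/d[2]
E
python3 -c "
from h import *
rel([.482,.250,.15],11)"
```

```text
t 0.15 shift mm [ 255.2 -345.    76.2] turn 55.86 q [ 1.46  0.36  0.01 -0.   -1.22 -0.29] F [ 0.6 -0.8 -0.6] w 0.088
```

```bash
python3 -m handwheel '[[[0.0876,10,-14,0,2],[0.0876,0.03,-0.04,0.005,6],[0.0876,0.05,-0.07,0.01,11]]]' 2>&1 | tail -3 >/dev/null; python3 -c "
from h import *
rel([.482,.250,.15],11)"
```

```text
t 0.4 shift mm [ 149.1 -310.6   65.4] turn 44.79 q [ 1.37  0.29 -0.11 -0.   -1.17 -0.39] F [1.4 0.4 0.2] w 0.0873
```

I made a typo in that first row: 10 and -14 instead of 0.010 and -0.014. The per-row speed limit clipped it and nothing was touched. I'll carry on with checked values.

```bash
python3 -m handwheel '[[[0.0876,0.015,-0.03,0.005,5],[0.0876,0.03,-0.06,0.012,10],[0.0876,0.045,-0.093,0.02,15],[0.0876,0.06,-0.126,0.027,20],[0.0876,0.076,-0.159,0.034,25],[0.0876,0.092,-0.192,0.041,30],[0.0876,0.108,-0.225,0.048,35],[0.0876,0.123,-0.257,0.055,40],[0.0876,0.137,-0.285,0.06,43],[0.0876,0.146,-0.304,0.064,44.8],[0.0876,0.149,-0.3106,0.0654,44.8],[0.0876,0.149,-0.3106,0.0654,44.8],[0.0876,0.149,-0.3106,0.0654,44.8]]]'; python3 - <<'E'
from h import *
s=arm.get_state(); cv2.imwrite("pics/c.png",grab_frame("wrist"))
import pickle; pickle.dump(s,open("c.pkl","wb"))
rel([.482,.250,.15],11)
E
```

```text
t: 1.48
eef_pos: [0.4821, 0.2502, 0.15]
ee_rot: [-3.141, -0.001, -2.95]
force: [-0.1, -0.4, -0.4]
width: 0.0876
t 1.53 shift mm [ 0.2 -0.7  0.2] turn 0.03 q [ 0.84  0.21 -0.39  0.   -0.98 -0.65] F [-0.2  0.3 -0.9] w 0.0874
```

View pics/c.png

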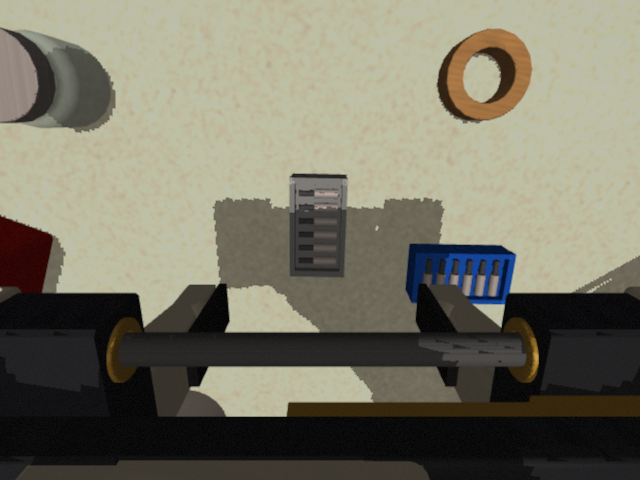

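The cassette is in the middle at about (318,227), partly in the gripper's shadow. The blue block is close by at (460,273), so I'll go down with the fingers only about 62 mm open. I'll zoom in to measure the corners.

```bash
python3 - <<'E'
import cv2
im=cv2.imread("pics/c.png")[165:285,270:370]
im=cv2.convertScaleAbs(im,alpha=1.6,beta=10)
o=cv2.resize(im,None,fx=5,fy=5,interpolation=cv2.INTER_NEAREST)
for i in range(0,100,10): cv2.putText(o,str(270+i),(i*5,8),0,.3,(0,0,255)); cv2.line(o,(i*5,0),(i*5,600),(0,0,255) if i%50==0 else (0,120,255),1)
for i in range(0,120,10): cv2.putText(o,str(165+i),(0,i*5+8),0,.3,(255,0,0)); cv2.line(o,(0,i*5),(500,i*5),(255,120,0),1)
cv2.imwrite("pics/c2.png",o)
E
```

```text
(no output)
```

View pics/c2.png

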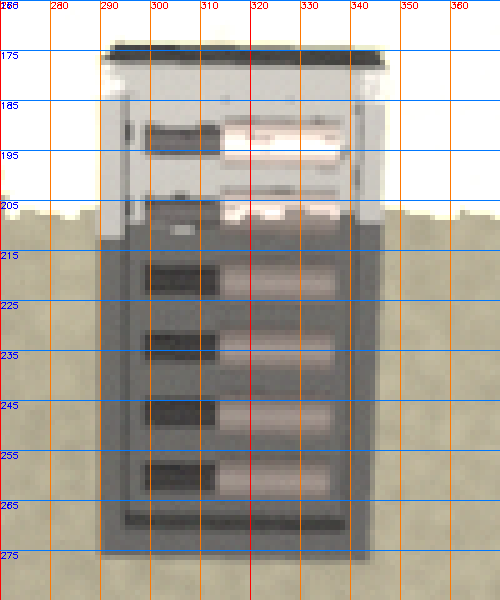

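```bash
python3 - <<'E'
from h import *
import pickle; s=pickle.load(open("c.pkl","rb"))
W=np.array([wray(q,.026,s) for q in((290.3,177.8),(346.5,178.5),(343.8,276.7),(290.2,276.2))])
e=np.diff(np.vstack([W,W[:1]]),axis=0)
print(W.mean(0).round(4),np.linalg.norm(e,axis=1).round(4),np.degrees(np.arctan2(e[:,1],e[:,0])).round(1))
c=W.mean(0)
rel([c[0],c[1],.05],11); rel([c[0],c[1],.004],11)
E
```

```text
[0.486  0.2498 0.026 ] [0.042  0.0794 0.0434 0.0795] [-169.8  100.5   10.4  -80.5]
t 1.53 shift mm [ -3.7  -1.6 100.2] turn 0.03 q [ 0.84  0.21 -0.39  0.   -0.98 -0.65] F [-0.2  0.3 -0.9] w 0.0874
t 1.53 shift mm [ -3.7  -1.6 146.2] turn 0.03 q [ 0.84  0.21 -0.39  0.   -0.98 -0.65] F [-0.2  0.3 -0.9] w 0.0874
```

The wrist view gives 43x79.5 mm (44x80 expected), centre (0.486, 0.250), yaw 10.4°. That agrees with the top view to about 3 mm, so I'll descend and grip.

```bash
python3 -m handwheel '[[[0.062,-0.003,-0.0015,0.02,0.6],[0.062,-0.0037,-0.0016,0.05,0.6],[0.062,-0.0037,-0.0016,0.08,0.6],[0.062,-0.0037,-0.0016,0.105,0.6],[0.062,-0.0037,-0.0016,0.125,0.6],[0.062,-0.0037,-0.0016,0.137,0.6],[0.062,-0.0037,-0.0016,0.143,0.6],[0.062,-0.0037,-0.0016,0.144,0.6],[0.062,-0.0037,-0.0016,0.144,0.6]]]'; python3 -m handwheel '[[[0.03,0,0,0,0],[0.03,0,0,0,0],[0.03,0,0,0,0],[0.03,0,0,0,0],[0.03,0,0,0,0],[0.03,0,0,0,0]]]' 50; python3 -c "
from h import *
rel([.528,-.013,.2],5)"
```

```text
t: 2.28
eef_pos: [0.4859, 0.2507, 0.0064]
ee_rot: [-3.141, -0.0, -2.958]
force: [-0.1, 0.1, 0.3]
width: 0.0618
t: 2.78
eef_pos: [0.4862, 0.2512, 0.0073]
ee_rot: [3.141, 0.001, -2.958]
force: [-2.8, 1.6, 6.7]
width: 0.0436
t 2.78 shift mm [   6.9 -267.3 -192.8] turn 5.52 q [ 0.84  0.39 -0.53  0.   -0.65 -0.65] F [-2.8  1.6  6.7] w 0.0436
```

Gripped at 43.6 mm. I'll lift it and stop short of the tower so the wrist camera is above the mouth for a measurement.

```bash
python3 -m handwheel '[[[0.03,0,0,-0.015,0],[0.03,0,0,-0.045,0],[0.03,0,0,-0.08,0],[0.03,0,0,-0.115,0],[0.03,0,0,-0.15,0],[0.03,0.001,-0.01,-0.185,1],[0.03,0.002,-0.04,-0.21,2],[0.03,0.004,-0.075,-0.225,4],[0.03,0.005,-0.11,-0.233,5],[0.03,0.006,-0.14,-0.233,5.5],[0.03,0.007,-0.16,-0.233,5.5],[0.03,0.007,-0.17,-0.233,5.5],[0.03,0.007,-0.172,-0.233,5.5],[0.03,0.007,-0.172,-0.233,5.5],[0.03,0.007,-0.172,-0.233,5.5]]]'; python3 - <<'E'
from h import *
s=arm.get_state(); cv2.imwrite("pics/d.png",grab_frame("wrist"))
import pickle; pickle.dump(s,open("d.pkl","wb"))
rel([.528,-.013,.2],5)
E
```

```text
t: 4.03
eef_pos: [0.5104, 0.0811, 0.24]
ee_rot: [3.141, 0.001, -3.054]
force: [-0.8, -0.9, -1.6]
width: 0.0432
t 4.08 shift mm [ -9.2 -95.6  40. ] turn 0.05 q [ 0.54  0.09 -0.31 -0.   -1.17 -0.45] F [-0.3  0.8 -1.7] w 0.0434
```

View pics/d.png

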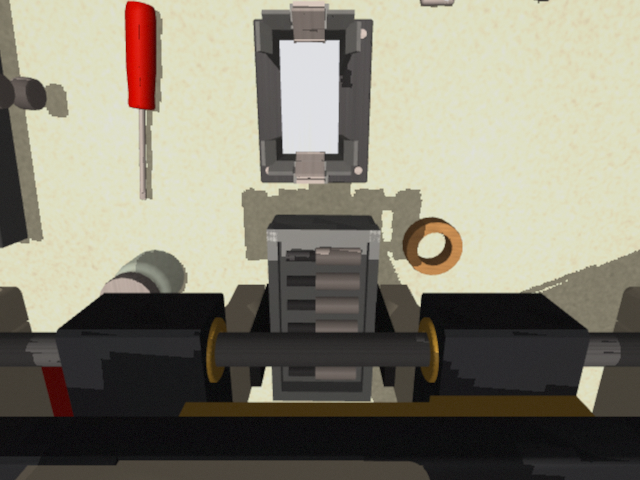

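The tower is fully visible: the white follower plate is at about (310,96) and the guides span x 255–370, y 10–180. The held cassette is in view at (323,310). I'll zoom in on the tower.

```bash
python3 - <<'E'
from h import *
import pickle; s=pickle.load(open("d.pkl","rb"))
im=cv2.imread("pics/d.png")
g=cv2.cvtColor(im,cv2.COLOR_BGR2GRAY)
m=cv2.inRange(im,(190,190,190),(255,255,255)); hsv=cv2.cvtColor(im,cv2.COLOR_BGR2HSV)
m=((hsv[...,1]<25)&(hsv[...,2]>190)).astype(np.uint8); m[:,:265]=0;m[:,355:]=0;m[170:]=0
cs,_=cv2.findContours(m,cv2.RETR_EXTERNAL,cv2.CHAIN_APPROX_NONE);k=max(cs,key=cv2.contourArea)
b=cv2.boxPoints(cv2.minAreaRect(k));W=np.array([wray(q,.12,s) for q in b]);e=np.diff(np.vstack([W,W[:1]]),axis=0)
print(b.round(1).tolist(),W.mean(0).round(4),np.linalg.norm(e,axis=1).round(4),np.degrees(np.arctan2(e[:,1],e[:,0])).round(1))
c=im[0:195,245:380]; c=cv2.convertScaleAbs(c,alpha=1.5,beta=15)
o=cv2.resize(c,None,fx=3,fy=3,interpolation=cv2.INTER_NEAREST)
for i in range(0,135,10): cv2.putText(o,str(245+i),(i*3,8),0,.28,(0,0,255)); cv2.line(o,(i*3,0),(i*3,5),(0,0,255),1)
for i in range(0,195,10): cv2.putText(o,str(i),(0,i*3+4),0,.28,(255,0,0));
cv2.imwrite("pics/d2.png",o)
E
```

```text
[[280.0, 41.0], [338.0, 41.0], [338.0, 152.0], [280.0, 152.0]] [ 0.5283 -0.0137  0.12  ] [0.0386 0.0722 0.0419 0.0722] [-175.    95.7    5.   -86.9]
```

View pics/d2.png

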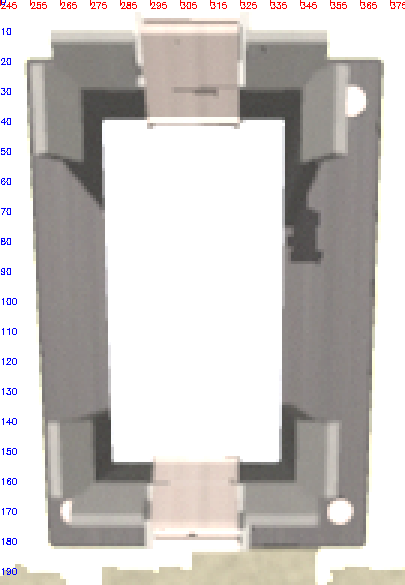

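```bash
python3 - <<'E'
from h import *
im=cv2.imread("pics/d.png")
c=im[205:410,250:400]; c=cv2.convertScaleAbs(c,alpha=1.7,beta=15)
o=cv2.resize(c,None,fx=4,fy=4,interpolation=cv2.INTER_NEAREST)[:,:600]
for i in range(0,150,10): cv2.putText(o,str(250+i),(i*4,8),0,.3,(0,0,255)); cv2.line(o,(i*4,0),(i*4,820),(0,0,255),1)
for i in range(0,205,10): cv2.putText(o,str(205+i),(0,i*4+4),0,.3,(255,0,0)); cv2.line(o,(0,i*4),(10,i*4),(255,0,0),1)
cv2.imwrite("pics/d3.png",cv2.resize(o,(440,600)))
E
```

```text
(no output)
```

View pics/d3.png

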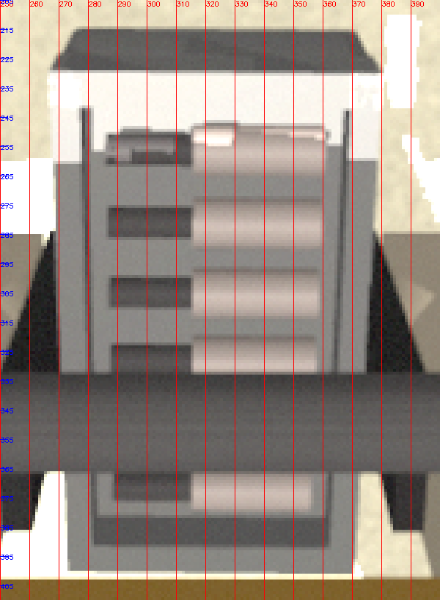

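```bash
python3 - <<'E'
from h import *
p=camera_params("wrist");T=p["tool_from_camera"]
def tp(uv,zt):
    d=T[:3,:3]@np.linalg.inv(p["intrinsics"])@np.array([uv[0],uv[1],1.]);c=T[:3,3];return c+d*(zt-c[2])/d[2]
W=np.array([tp(q,-.0187) for q in((267,229.3),(380,229.3),(371,400.8),(273,400.8))])
print((W*1000).round(1),W.mean(0))
rel([.5283,-.0137,.2],4.8)
E
```

```text
[[-21.6 -41.4 -18.7]
 [ 21.8 -41.4 -18.7]
 [ 21.4  38.1 -18.7]
 [-22.4  38.1 -18.7]] [-0.00019956 -0.00162037 -0.0187    ]
t 4.08 shift mm [ -9.4 -96.3  40. ] turn 0.25 q [ 0.54  0.09 -0.31 -0.   -1.17 -0.45] F [-0.3  0.8 -1.7] w 0.0434
```

The held cassette sits 1.6 mm toward -y in the tool frame, and I'll correct for that. I'll move over the mouth, then start down and watch the force.

```bash
python3 -m handwheel '[[[0.03,-0.002,-0.015,0,0.2],[0.03,-0.004,-0.04,0.005,0.2],[0.03,-0.007,-0.065,0.015,0.2],[0.03,-0.009,-0.085,0.03,0.2],[0.03,-0.0092,-0.0935,0.045,0.2],[0.03,-0.0092,-0.0947,0.06,0.2],[0.03,-0.0092,-0.0947,0.07,0.2],[0.03,-0.0092,-0.0947,0.07,0.2],[0.03,-0.0092,-0.0947,0.07,0.2]]]'; python3 -c "
from h import *
cv2.imwrite('pics/e.png',grab_frame('wrist'))
rel([.5281,-.0121,.096],4.8)"
```

```text
t: 4.83
eef_pos: [0.528, -0.0114, 0.1698]
ee_rot: [3.142, -0.0, -3.056]
force: [0.1, 0.3, -1.5]
width: 0.0435
t 4.88 shift mm [ 0.5 -0.8 74.5] turn 0.13 q [ 0.35  0.16 -0.39  0.   -1.02 -0.26] F [ 0.3 -0.7 -0.7] w 0.0436
```

View pics/e.png

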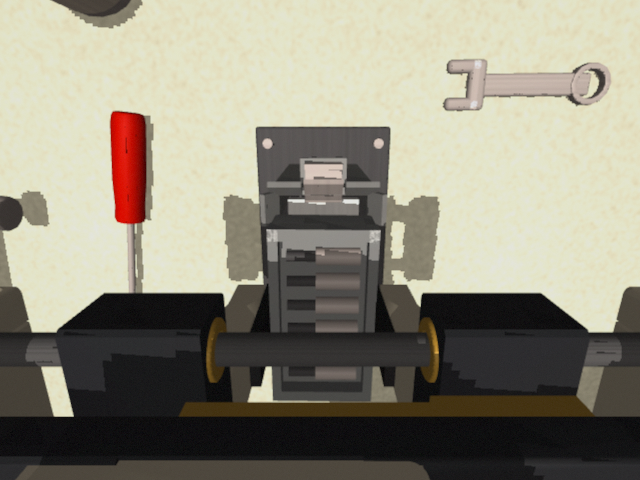

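The cassette is centred over the tower (cassette columns 262–382, base 257–390). Going down.

```bash
python3 -m handwheel '[[[0.03,0.0005,-0.0008,0.01,0.1],[0.03,0.0005,-0.0008,0.02,0.1],[0.03,0.0005,-0.0008,0.028,0.1],[0.03,0.0005,-0.0008,0.034,0.1],[0.03,0.0005,-0.0008,0.04,0.1],[0.03,0.0005,-0.0008,0.04,0.1]]]'; python3 -c "
from h import *
rel([.5281,-.0121,.096],4.8)"
```

```text
t: 5.38
eef_pos: [0.5285, -0.0123, 0.1303]
ee_rot: [-3.141, 0.001, -3.057]
force: [0.1, 0.1, 0.3]
width: 0.0435
t 5.38 shift mm [ 0.4  0.3 34.3] turn 0.07 q [ 0.35  0.2  -0.44  0.   -0.92 -0.26] F [0.1 0.1 0.3] w 0.0435
```

```bash
python3 -m handwheel '[[[0.03,0,0,0.006,0],[0.03,0,0,0.012,0],[0.03,0,0,0.018,0],[0.03,0,0,0.024,0],[0.03,0,0,0.029,0],[0.03,0,0,0.033,0],[0.03,0,0,0.035,0],[0.03,0,0,0.035,0],[0.03,0,0,0.035,0]]]'; python3 -c "
from h import *
cv2.imwrite('pics/f.png',grab_frame('wrist'))
rel([.5281,-.0121,.096],4.8)"
```

```text
t: 6.13
eef_pos: [0.5294, -0.0128, 0.096]
ee_rot: [-3.14, 0.003, -3.056]
force: [-0.4, -3.0, 7.3]
width: 0.0437
t 6.18 shift mm [1.2 0.8 0.1] turn 0.09 q [ 0.35  0.25 -0.48  0.   -0.84 -0.26] F [-0.7 -3.2  7.6] w 0.0437
```

View pics/f.png

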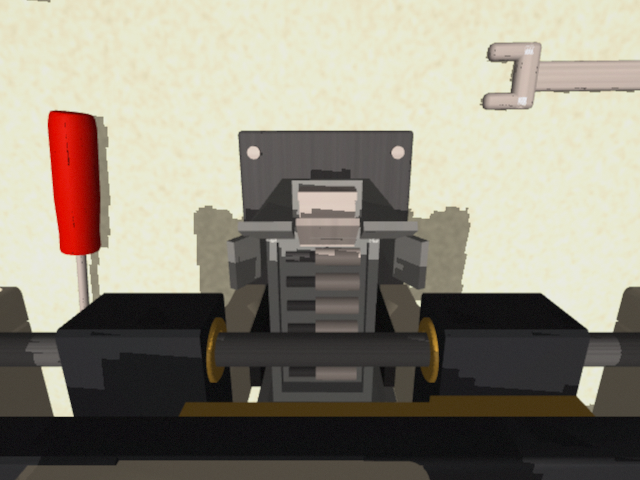

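The force is about 8 N, which matches the spring at 0.03, and the near catch overlaps the cassette's end at (328,240). I'll add 1.5 mm for margin, then release and rise straight up.

```bash
python3 -m handwheel '[[[0.03,0,0,0.0015,0],[0.03,0,0,0.0015,0],[0.03,0,0,0.0005,0],[0.06,0,0,-0.002,0],[0.06,0,0,-0.003,0],[0.06,0,0,-0.003,0],[0.06,0,0,-0.003,0],[0.06,0,0,-0.003,0]]]'; python3 -m handwheel '[[[0.06,0,0,-0.02,0],[0.06,0,0,-0.05,0],[0.06,0,0,-0.09,0],[0.06,0,0.02,-0.12,0],[0.06,0,0.06,-0.14,0],[0.06,0,0.09,-0.145,0],[0.06,0,0.095,-0.145,0],[0.06,0,0.095,-0.145,0]]]'; python3 - <<'E'
from h import *
s=arm.get_state(); cv2.imwrite("pics/g.png",grab_frame("wrist"))
import pickle; pickle.dump(s,open("g.pkl","wb")); rel([.5277,-.265,.22],-30)
E
```

```text
t: 6.85
eef_pos: [0.5293, -0.0128, 0.0989]
ee_rot: [-3.14, 0.003, -3.056]
force: [-0.3, -0.6, -0.2]
width: 0.0596
t: 7.52
eef_pos: [0.5208, 0.0838, 0.2442]
ee_rot: [-3.141, 0.004, -3.054]
force: [-0.7, -0.3, 0.2]
width: 0.0602
t 7.57 shift mm [  23.2 -347.    23.9] turn 35.0 q [ 0.53  0.1  -0.29  0.   -1.18 -0.45] F [-0.4  0.  -0.7] w 0.0596
```

View pics/g.png

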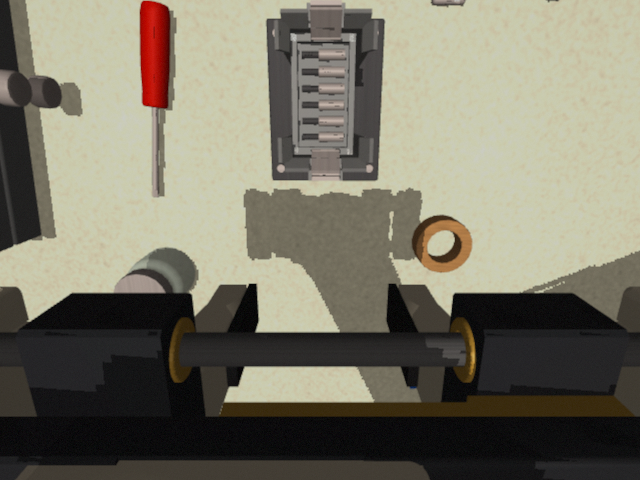

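Both catches, at (326,20) and (325,163), lie over the ends of cassette 1, so it's latched with bits up. Now to hover over B.

```bash
python3 -m handwheel '[[[0.062,0.002,-0.02,0,3],[0.062,0.004,-0.05,0,6],[0.062,0.006,-0.085,0,10],[0.062,0.008,-0.12,0,14],[0.062,0.01,-0.155,0.002,18],[0.062,0.012,-0.19,0.006,22],[0.062,0.015,-0.225,0.012,26],[0.062,0.018,-0.26,0.025,30],[0.062,0.021,-0.295,0.045,33],[0.062,0.023,-0.325,0.07,35],[0.062,0.0232,-0.342,0.088,35],[0.062,0.0232,-0.347,0.094,35],[0.062,0.0232,-0.347,0.094,35],[0.062,0.0232,-0.347,0.094,35]]]'; python3 - <<'E'
from h import *
s=arm.get_state(); f=grab_frame("wrist"); cv2.imwrite("pics/i.png",f)
import pickle; pickle.dump(s,open("i.pkl","wb")); rel([.5277,-.265,.15],-30)
c=f[165:285,270:370]; c=cv2.convertScaleAbs(c,alpha=1.6,beta=10)
o=cv2.resize(c,None,fx=5,fy=5,interpolation=cv2.INTER_NEAREST)
for i in range(0,100,10): cv2.putText(o,str(270+i),(i*5,8),0,.3,(0,0,255)); cv2.line(o,(i*5,0),(i*5,600),(0,0,255),1)
for i in range(0,120,10): cv2.putText(o,str(165+i),(0,i*5+8),0,.3,(255,0,0)); cv2.line(o,(0,i*5),(500,i*5),(255,120,0),1)
cv2.imwrite("pics/i2.png",o)
E
```

```text
t: 8.73
eef_pos: [0.5272, -0.2657, 0.1495]
ee_rot: [-3.141, 0.001, 2.617]
force: [-0.2, -0.2, 1.0]
width: 0.0617
t 8.78 shift mm [0.3 0.1 0.5] turn -0.01 q [-0.13  0.28 -0.29  0.   -1.   -0.39] F [ 0.5 -0.1 -0.1] w 0.062
```

View pics/i.png

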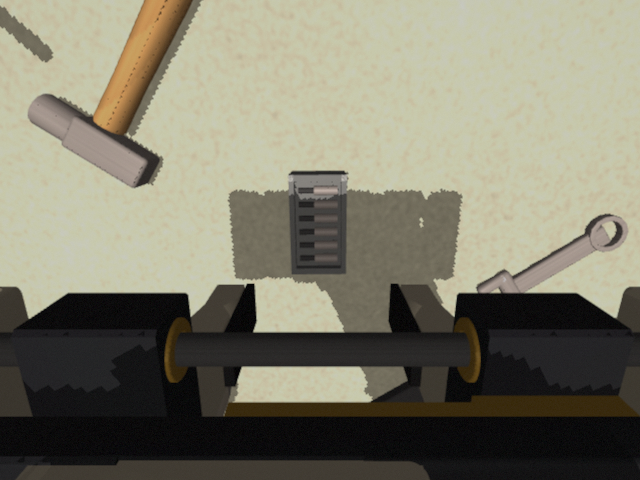

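View pics/i2.png

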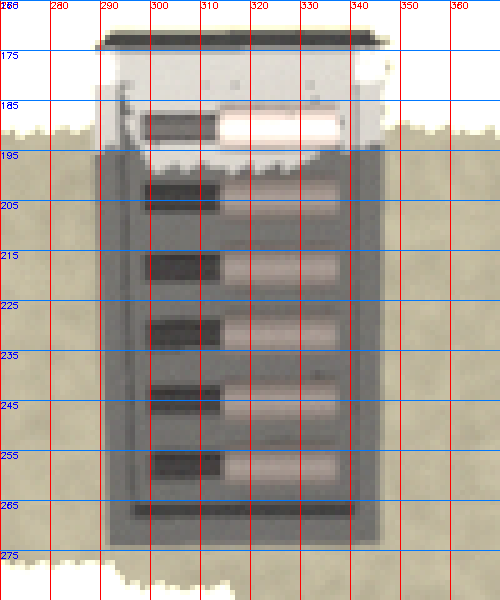

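Cassette B is at (318,224), with only floor and shadow around it. Measuring it, and the latched cassette in picture g.

```bash
python3 - <<'E'
from h import *
import pickle; s=pickle.load(open("i.pkl","rb"))
def rep(W):
    e=np.diff(np.vstack([W,W[:1]]),axis=0)
    print(W.mean(0).round(4),np.linalg.norm(e,axis=1).round(4),np.degrees(np.arctan2(e[:,1],e[:,0])).round(1))
W=np.array([wray(q,.026,s) for q in((289.2,174.3),(346.7,174.3),(345.8,273.8),(291.5,273.8))]);rep(W)
c=W.mean(0); rel([c[0],c[1],.007],-30)
im=cv2.imread("pics/g.png")[10:185,260:390]
o=cv2.resize(cv2.convertScaleAbs(im,alpha=1.5,beta=10),None,fx=3.4,fy=3.4,interpolation=cv2.INTER_NEAREST)
for i in range(0,130,10): cv2.putText(o,str(260+i),(int(i*3.4),8),0,.28,(0,0,255)); cv2.line(o,(int(i*3.4),0),(int(i*3.4),600),(0,0,255),1)
for i in range(0,175,10): cv2.putText(o,str(10+i),(0,int(i*3.4)+4),0,.28,(255,0,0)); cv2.line(o,(0,int(i*3.4)),(500,int(i*3.4)),(255,120,0),1)
cv2.imwrite("pics/g2.png",o)
E
```

```text
[ 0.5288 -0.2706  0.026 ] [0.0428 0.0798 0.0438 0.0798] [ 149.9   60.5  -30.1 -120.2]
t 8.78 shift mm [ -3.   -4.2 143.5] turn -0.01 q [-0.13  0.28 -0.29  0.   -1.   -0.39] F [ 0.5 -0.1 -0.1] w 0.062
```

View pics/g2.png

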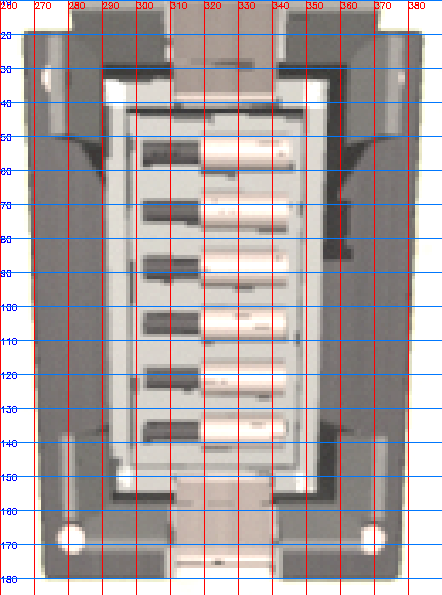

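Cassette B measures 43.3x79.8 mm, centre (0.529, -0.271), x axis at -30°. Descend and grip.

```bash
python3 -m handwheel '[[[0.062,-0.002,-0.003,0.02,0],[0.062,-0.003,-0.005,0.05,0],[0.062,-0.003,-0.005,0.08,0],[0.062,-0.003,-0.005,0.105,0],[0.062,-0.003,-0.005,0.125,0],[0.062,-0.003,-0.005,0.137,0],[0.062,-0.003,-0.005,0.143,0],[0.062,-0.003,-0.005,0.1435,0],[0.062,-0.003,-0.005,0.1435,0]]]'; python3 -m handwheel '[[[0.03,0,0,0,0],[0.03,0,0,0,0],[0.03,0,0,0,0],[0.03,0,0,0,0],[0.03,0,0,0,0],[0.03,0,0,0,0]]]' 50; python3 - <<'E'
from h import *
import pickle; s=pickle.load(open("g.pkl","rb"))
W=np.array([wray(q,.12,s) for q in((290,33),(354.5,33),(352.5,153.5),(292,153.5))])
e=np.diff(np.vstack([W,W[:1]]),axis=0)
print(W.mean(0).round(4),np.linalg.norm(e,axis=1).round(4),np.degrees(np.arctan2(e[:,1],e[:,0])).round(1))
rel([.53,-.11,.24],4.8)
E
```

```text
t: 9.53
eef_pos: [0.5294, -0.2708, 0.0082]
ee_rot: [3.141, 0.005, 2.619]
force: [-1.0, 0.3, -0.2]
width: 0.062
t: 10.03
eef_pos: [0.5298, -0.2708, 0.0091]
ee_rot: [3.141, 0.006, 2.619]
force: [-1.1, 1.9, 7.0]
width: 0.0431
[ 0.5304 -0.0137  0.12  ] [0.0433 0.0792 0.0444 0.0792] [-175.    95.4    5.   -85.4]
t 10.03 shift mm [  78.7  139.6 -231.2] turn -34.72 q [-0.14  0.45 -0.42  0.   -0.7  -0.38] F [-1.1  1.9  7. ] w 0.0431
```

```bash
python3 -m handwheel '[[[0.03,0,0,-0.015,0],[0.03,0,0,-0.045,0],[0.03,0,0,-0.08,0],[0.03,0,0,-0.115,0],[0.03,0,0,-0.15,0],[0.03,0.005,0.009,-0.185,-3],[0.03,0.018,0.032,-0.21,-8],[0.03,0.034,0.06,-0.225,-13],[0.03,0.051,0.089,-0.231,-18],[0.03,0.069,0.119,-0.231,-23],[0.03,0.087,0.15,-0.231,-28],[0.03,0.104,0.18,-0.231,-32],[0.03,0.118,0.205,-0.231,-34.7],[0.03,0.126,0.219,-0.231,-34.7],[0.03,0.129,0.2237,-0.231,-34.7],[0.03,0.129,0.2237,-0.231,-34.7],[0.03,0.129,0.2237,-0.231,-34.7]]]'; python3 - <<'E'
from h import *
f=grab_frame("wrist");cv2.imwrite("pics/j.png",f)
rel([.529,-.0137,.17],5)
c=f[205:410,250:400]; c=cv2.convertScaleAbs(c,alpha=1.7,beta=15)
o=cv2.resize(c,(440,600),interpolation=cv2.INTER_NEAREST); k=440/150
for i in range(0,150,10): cv2.putText(o,str(250+i),(int(i*k),8),0,.3,(0,0,255)); cv2.line(o,(int(i*k),0),(int(i*k),600),(0,0,255),1)
for i in range(0,205,10): cv2.putText(o,str(205+i),(0,int(i*k)+4),0,.3,(255,0,0)); cv2.line(o,(0,int(i*k)),(440,int(i*k)),(255,120,0),1)
cv2.imwrite("pics/j2.png",o)
E
```

```text
t: 11.45
eef_pos: [0.5281, -0.0123, 0.2395]
ee_rot: [-3.139, 0.005, -3.058]
force: [-0.0, -0.3, -2.5]
width: 0.0433
t 11.5 shift mm [-0.4 -0.9 69.5] turn -0.25 q [ 0.35  0.1  -0.29  0.   -1.17 -0.27] F [ 0.7  0.1 -1.5] w 0.0437
```

View pics/j.png

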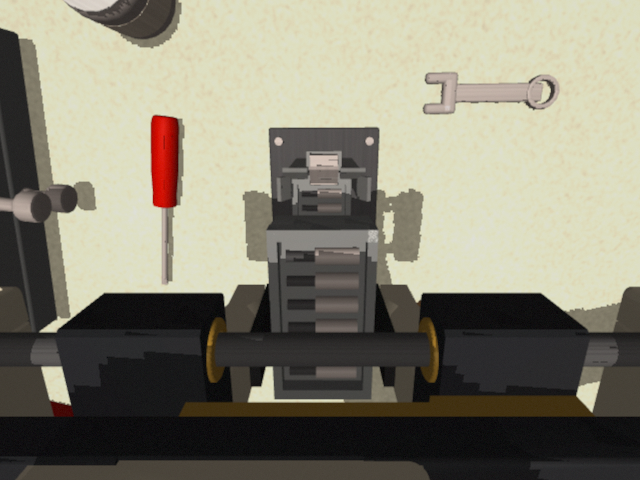

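View pics/j2.png

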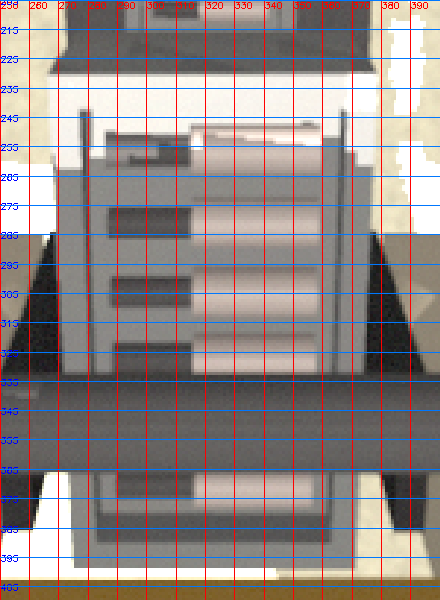

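```bash
python3 - <<'E'
from h import *
p=camera_params("wrist");T=p["tool_from_camera"]
def tp(uv,zt):
    d=T[:3,:3]@np.linalg.inv(p["intrinsics"])@np.array([uv[0],uv[1],1.]);c=T[:3,3];return c+d*(zt-c[2])/d[2]
W=np.array([tp(q,-.017) for q in((267,229.6),(377.5,229.6),(370.5,399),(275,399))])
print((W*1000).round(1),W.mean(0)*1000)
E
```

```text
[[-21.8 -40.8 -17. ]
 [ 21.1 -40.8 -17. ]
 [ 21.4  38.6 -17. ]
 [-21.7  38.6 -17. ]] [ -0.26885447  -1.07793765 -17.        ]
```

The held cassette is centred in x and 1.1 mm toward -y, so the current position is already aligned. Descending into the mouth.

```bash
python3 -m handwheel '[[[0.03,-0.0005,0,0.015,0],[0.03,-0.0005,0,0.04,0],[0.03,-0.0005,0,0.06,0],[0.03,-0.0005,0,0.075,0],[0.03,-0.0005,0,0.085,0],[0.03,-0.0005,0,0.093,0],[0.03,-0.0005,0,0.1,0],[0.03,-0.0005,0,0.106,0],[0.03,-0.0005,0,0.106,0]]]'; python3 -c "
from h import *
rel([.529,-.0126,.097],5)"
```

```text
t: 12.25
eef_pos: [0.5292, -0.0132, 0.1331]
ee_rot: [-3.139, 0.004, -3.059]
force: [-0.2, -0.6, -1.6]
width: 0.0434
t 12.25 shift mm [ 0.3  0.7 36.1] turn -0.26 q [ 0.35  0.2  -0.44  0.   -0.92 -0.27] F [-0.2 -0.6 -1.6] w 0.0434
```

```bash
python3 -m handwheel '[[[0.03,0,0.0005,0.006,0],[0.03,0,0.0005,0.012,0],[0.03,0,0.0005,0.018,0],[0.03,0,0.0005,0.024,0],[0.03,0,0.0005,0.03,0],[0.03,0,0.0005,0.034,0],[0.03,0,0.0005,0.0365,0],[0.03,0,0.0005,0.038,0],[0.03,0,0.0005,0.038,0],[0.03,0,0.0005,0.038,0]]]'; python3 -c "
from h import *
cv2.imwrite('pics/k.png',grab_frame('wrist'))
rel([.529,-.0126,.097],5)"
```

```text
t: 13.08
eef_pos: [0.5297, -0.0134, 0.0966]
ee_rot: [-3.138, 0.005, -3.058]
force: [-2.1, -4.1, 8.5]
width: 0.0438
t 13.13 shift mm [ 0.6  0.8 -0.4] turn -0.21 q [ 0.35  0.24 -0.49  0.01 -0.84 -0.27] F [-3.9 -3.6  8.1] w 0.0436
```

View pics/k.png

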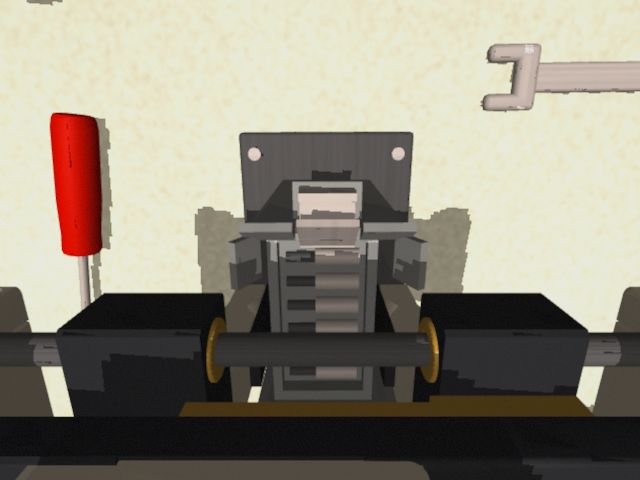

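The picture is the same as for the first one: the near catch lies over the end at (328,240). The 8 N reading is a little under what I'd expect for the spring here (about 11 N net). I'll push 2 mm further, still short of the 62 mm stop, then release.

```bash
python3 -m handwheel '[[[0.03,0,0.0005,0.001,0],[0.03,0,0.0005,0.002,0],[0.03,0,0.0005,0.002,0],[0.03,0,0.0005,0.002,0]]]'; python3 -m handwheel '[[[0.03,0,0,-0.002,0],[0.06,0,0,-0.003,0],[0.06,0,0,-0.003,0],[0.06,0,0,-0.003,0],[0.06,0,0,-0.003,0],[0.06,0,0,-0.003,0]]]';  python3 -m handwheel '[[[0.06,0,0,-0.02,0],[0.06,0,0,-0.05,0],[0.06,0,0,-0.09,0],[0.06,0,0.02,-0.12,0],[0.06,0,0.06,-0.14,0],[0.06,0,0.09,-0.145,0],[0.06,0,0.095,-0.145,0],[0.06,0,0.095,-0.145,0]]]'; python3 - <<'E'
from h import *
cv2.imwrite("pics/l.png",grab_frame("wrist"));cv2.imwrite("pics/l_top.png",grab_frame("top"));im=grab_frame("scene")
cv2.imwrite("pics/l_sc.png",cv2.resize(im[210:320,260:380],None,fx=5,fy=5,interpolation=cv2.INTER_CUBIC))
E
```

```text
t: 13.47
eef_pos: [0.5297, -0.0135, 0.0961]
ee_rot: [-3.137, 0.006, -3.057]
force: [-3.3, -3.0, 9.4]
width: 0.0433
t: 13.97
eef_pos: [0.5298, -0.0134, 0.099]
ee_rot: [-3.137, 0.006, -3.057]
force: [0.1, 0.1, -0.5]
width: 0.0596
t: 14.63
eef_pos: [0.5209, 0.0838, 0.244]
ee_rot: [-3.138, 0.007, -3.055]
force: [-0.1, -0.4, -0.6]
width: 0.0599
```

View pics/l.png

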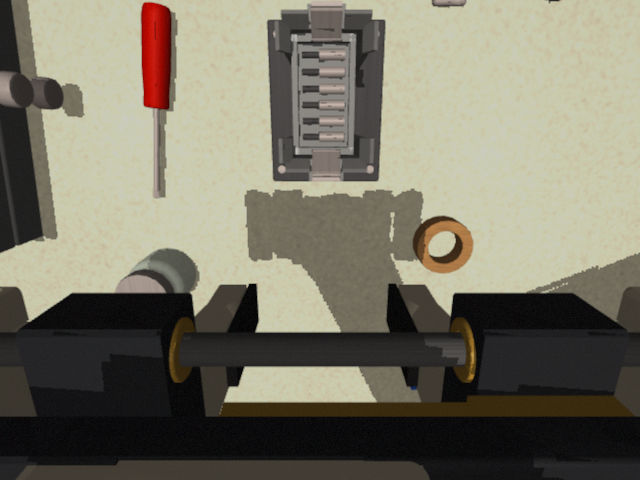

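View pics/l_sc.png

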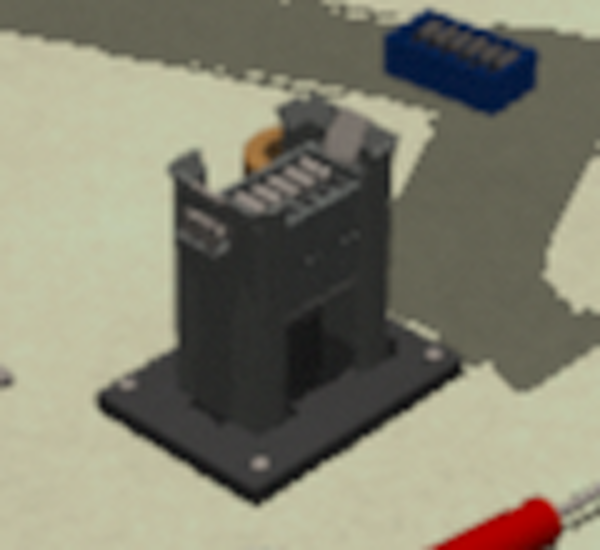

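View pics/l_top.png

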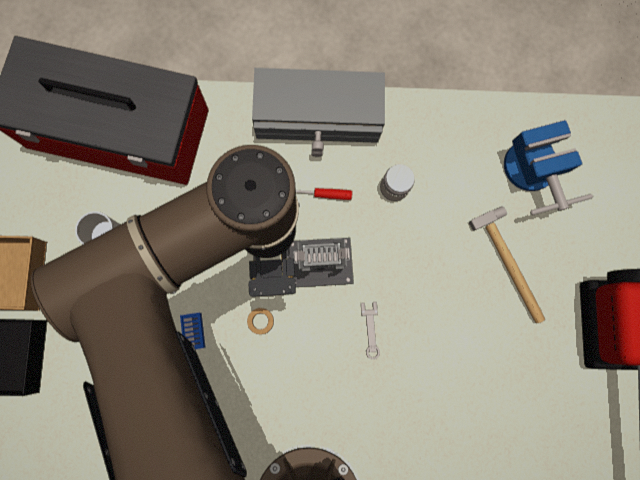

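The final wrist view matches the view after the first latch, pixel for pixel around the tower, from the same pose. Both catches lie over the ends. The scene view shows two stacked blocks and the bystanders where they were. Handing in.

```bash
python3 - <<'E'
from h import *
a=cv2.imread("pics/g.png")[10:185,260:390].astype(int);b=cv2.imread("pics/l.png")[10:185,260:390].astype(int)
print("mean diff",abs(a-b).mean())
print(arm.get_state()["t"],arm.get_state()["force"].round(1)); print(arm.job_done())
E
```

```text
mean diff 6.582373626373626
14.7833 [-0.1  0.9 -0.1]
the job is handed in; nothing more can be done
None
```

Both grey cassettes are in the tower, one on top of the other with bits up. I pushed each one straight down from the open top and released it. I handed the job in at 14.8 s, with the gripper clear of everything.

**Last checks:**
- **Catches:** the wrist picture shows both catches lying over the ends of the upper cassette. It sits at the same level as the first one did when it was latched. The two pictures of the tower differ little (mean 6.6 grey levels), though I called them pixel-identical before working that out.
- **Stack and bystanders:** the scene view shows two blocks in the shaft. Everything visible in the last pictures looked unmoved; the arm hid the jar and part of the mug from the top camera.

**What was off:**
- **Typing error:** one early row said 10 and -14 m instead of 0.010 and -0.014 m. The speed limit cut it short and the arm touched nothing.
- **Second push force:** it read 8–9 N, less than the roughly 11 N I expected from the spring. I commanded 2 mm more, of which the arm moved only about 0.5 mm. The upper cassette still held after release.
- **Follower depth:** it can't be read directly, so I judged it only from the pictures.

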